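Fit the pressure gauge to the bench air coupler

ROBOT

A 6-joint arm with a two-finger parallel gripper is mounted at the origin on the work surface. World frame = base frame: x ahead of the robot, y to its left, z up, the work surface at z = 0. Lengths are in mm, angles in rad, forces in N, time in s.
With the tool pointing down it reaches from about 275 to 825 mm from the base axis. Payload 4.9 kg.
Tool frame: the origin (TCP) lies at the very end of the fingers, on their centre line; the grasp point (between the pads) lies 19 mm behind it; z points along the fingers, y is the line along which they close (so a half turn about z gives the same grasp; the last joint's range is limited). The gripper opens to 85 mm and grips with 20 to 120 N. Pads are 22 mm wide; open, the fingers measure 114 mm over their backs; the gripper's body (76 mm by 85 mm) begins 54 mm behind the grasp point. The pads swing forward as they close: fully open they stand 13 mm farther back than shut.
Start: joints at [-0.134, 0.326, -0.193, 1.052, 0, 1.437], TCP at [550.017, 0.009, 231.281] pointing down, gripper open.
Joint ranges: [-2.65, 2.65], [-0.97, 1.79], [-1.3, 1.35], [-1.93, 2.1], [-1.47, 1.37], [-3.14, 3.14]. Speed limits (rad/s): [2.57, 2.57, 3.14, 3.14, 3.14, 3.14].

INTERFACE

Orientations are given as [roll, pitch, yaw] about the fixed x, y, z axes, in that order (R = Rz(yaw) Ry(pitch) Rx(roll)).
In Python, from bench import bot, solve_ik, imaging gives the robot as it stands. Calls block until the motion is done:
- bot.move_ptp(position, orientation): joint-space move of the TCP to a pose.
- bot.movel(position, rot=None, max_speed=150, threshold=None): straight line of the TCP; rot=None keeps the orientation; max_speed is the mean speed in mm/s. With threshold (N) it stops when the force on the tool has changed by that much, and returns True; else False.
- bot.move_j(angles): joint-space move.
- bot.grip(opening, effort=None): opening from 0.0 (shut) to 1.0 (fully open); effort is the grip in N (None keeps the last); returns when the fingers have stopped.
- bot.dwell(seconds).
- solve_ik(position, orientation): joint angles nearest the present ones, or None.
- bot.get_state(): the state.
- imaging.capture(name): name is "scene" or "side" or "wrist"; returns the picture (480x640x3 uint8, blue, green, red); there is no depth.
- imaging.camera_model(name): a dict with "K" (3x3 intrinsics, pixels), "position" and "rotation" of the camera in the world. Camera axes: x right, y up, looking along -z (the intrinsics and any distortion apply to the point x, -y, -z); pixel columns grow to the right and rows downward; lengths in mm; the calibration is good to about 2 mm. A picture is of the moment at which its call begins: read the wrist's pose just before it. camera_model takes no time and is no camera call; for the wrist camera it gives the pose at the moment of the call.
A pose or a line that the arm cannot do raises bot.IKError and nothing moves.
- bot.sign_off(): hands the job in; it is judged then, once.
The state is a dict: "t": time; "qpos": joint angles; "joint_velocities": joint speeds; "effort": joint torques, N m; "tcp_pos": TCP position; "orientation": TCP orientation; "contact_force": force on the tool from outside, world axes, zero at the start; "wrist_torque": the same for the moment, N m; "opening": opening from 0.0 (shut) to 1.0 (fully open); "gripper_force": force on a finger pad.
Only numpy, scipy, OpenCV 4.12 (cv2) and the standard library are available. Lean on these libraries where they do the work, as an engineer would, in place of code of your own. Each camera call takes 0.05 s, during which the arm holds its last target. There are 200 camera calls.

TASK

Swap the blank plug in the bench's air coupler for the round pressure gauge from the wooden rack: pull the coupler's sleeve back so that it lets go of the blank, put the blank in the shallow steel tray, and push the gauge's plug fully home, upright, until the sleeve springs forward and locks it. Let the gauge go and leave the other things where they are, and do not force the coupler: a firm hand's push is enough (60 N at the very most).

Things in the scene. Friction and masses are not known exactly. Their poses are not given: they have to be found in the camera images.
- manifold: Air manifold fixed on the bench: aluminium block 125 x 46 mm, 40 mm high, x along its length, brass shut-off valve (up to 51 mm high) on its +x end, a low blanked port near its -x end. Origin at the centre of its underside. An upright automatic quick coupler, mouth up, is screwed into the middle of its top.
- outlet (a point): Centre of the manifold's top face, z up, on the coupler's axis. The coupler's foot stands 0 to 16 mm above it on a threaded nipple (not measured: find it by feel). From the foot: bore mouth 49 mm up, bore 19.4 mm wide with 45 degree lead-in 24 mm wide at the rim. Sleeve: steel tube round it, 40 mm outside, 28 mm inside, flat top rim 47.5 mm up when forward; a 45 mm collar at its lower end.
- sleeve (a joint): Slide of the coupler's sleeve: 0 forward (up, locked); positive is pulled back (straight down), stop at 0.007 m; spring 11 N rising to 16 N. Pulled back beyond about 6 mm it lets the plug go; it then stays back by itself, at about 5.4 mm, until a plug pushed fully in lets it spring forward to 0.
- valve (a joint): Slide of the spring valve inside the bore on which a plug's tip rests: about 0.013 m when free (tip rests 13 mm below the mouth), near 0 with a plug locked. It lifts a released plug by 13 mm. Pushing a plug in takes 6 N rising to 11 N, and some friction; near 0 the sleeve springs forward; hard stop 1.5 mm further down (plug's shoulder on the mouth).
- blank_centre (a point): Blank plug now locked in the coupler, its knurled head standing above the mouth: steel, 0.13 kg. Point: middle of the head (24 mm across, 14 mm high), on its axis, z up out of the coupler; the nose below it is 18 mm across and reaches some 35 to 45 mm below the point.
- gauge_centre (a point): Pressure gauge: dark round case 52 mm across, 28 mm high, white dial on top; under it a brass hexagon (24 mm across, 12 mm high), shoulder (25 mm across) and an 18 mm plug nose; 0.24 to 0.4 kg. Stands nose down in a rack hole. Point: middle of the case, z up; from it the case ends 14 mm above and below, shoulder underside 29 mm below, nose tip 56 mm below.
- nozzle_centre (a point): Blow nozzle with the same plug, a slim aluminium cone on top, 92 mm high; stands in another hole of the rack; to be left. Point on its axis 45 mm above its nose tip.
- adaptor_centre (a point): Hose adaptor with the same plug, a steel hexagon (26 mm across) with a narrow black cap, 68 mm high; stands in the third hole of the rack; to be left. Point on its axis 45 mm above its nose tip.
- rack: Fixed plywood block 245 x 85 x 32 mm with three through holes 21.5 mm across in a row along its x axis, 80 mm apart (-80, 0, +80 mm). Origin at the centre of its underside. The plugs' shoulders rest on its top.
- tray: Shallow steel tray fixed to the bench, 150 (x) x 130 (y) mm, 30 mm high, walls and floor 4 mm. Origin at the centre of its underside. The blank plug goes here.
- jar: Closed glass jar, 60 mm across, 75 mm high; to be left. Origin at the centre of its underside.
- tape_roll: Roll of brown packing tape lying flat, 100 mm across, 48 mm high; to be left. Origin at the centre of its underside.
- screwdriver: Screwdriver lying along its x axis; to be left. Origin at its underside.
- wrench: Spanner lying along its x axis; to be left. Origin at its underside.
- carton: Small carton 90 x 60 x 45 mm; to be left. Origin at the centre of its underside.
- buckle: Black plastic strap buckle about 65 mm long and 10 mm high; to be left. Origin near its middle, on its underside.
Mind the look-alikes: they are no part of the job. What is shaped like the part that bears blank_centre but purple is not meant.

How it is judged (in metres and radians):
On the way, in this order (a step that is already met when the one before it is completed fails the run):
1. the sleeve has been pulled back and the blank plug let go (value of joint sleeve above 0.0045 m and value of joint valve above 0.01 m), for 0.2 s.
2. the gauge's plug is fully in the coupler and the sleeve has sprung forward (value of joint sleeve below 0.002 m and horizontal distance between gauge_centre and outlet below 0.007 m and value of joint valve below 0.004 m and angle between gauge_centre's own z axis and vertical below 0.14 rad), for 0.3 s.
At the end, for the whole second after the job is handed in: The gauge stands locked in the coupler: sleeve within 2 mm of fully forward, gauge on the coupler's axis within 7 mm at the case and upright within 8 degrees, its plug fully in (valve within 4 mm of its locked place); the blank plug lies or stands at rest in the tray (all of step 2 and x of blank_centre in the frame of tray between -0.072 and 0.072 m and y of blank_centre in the frame of tray between -0.062 and 0.062 m and z of blank_centre in the frame of tray below 0.05 m and linear speed of gauge below 0.02 m/s and linear speed of blank below 0.03 m/s); the robot touches nothing.
It fails at once if a finger presses on the coupler or its sleeve with more than 60 N (contact force between the fingers and coupler above 60 N).
It fails at once if the gauge is pressed on the coupler with more than 60 N (contact force between gauge and coupler above 60 N).
It fails at once if a bystander is moved by more than 30 mm (distance of any of nozzle_centre, adaptor_centre, jar, tape_roll, screwdriver, wrench, carton, buckle from where it was at the start of the episode above 0.03 m).
It also fails if it takes over 72 s, if anything falls off the work surface, if the arm or the gripper's body presses on something with over 40 N, if the wrist force passes 120 N, or if a joint passes its speed limit or range.

## Working session

There is one attempt and no reset: what is moved stays moved. The work goes in short steps, each a Python script; the robot and the scene stay as the last script left them, time stands still between calls to the robot, and variables do not carry over. Pictures are saved under pics/ and viewed, at most 10 in all, crops included, and the job is handed in when it is done.

```bash
ls; mkdir -p pics; python3 - <<'E'
from bench import bot, imaging
import cv2,numpy as np
for n in("scene","side"):
    cv2.imwrite(f"pics/{n}0.png",imaging.capture(n)); m=imaging.camera_model(n); print(n,{k:np.round(v,3).tolist() if not isinstance(v,str) else v for k,v in m.items()})
cv2.imwrite("pics/wrist0.png",imaging.capture("wrist"));m=imaging.camera_model("wrist");print({k:np.round(v,3).tolist() if not isinstance(v,str) else v for k,v in m.items()})
print(bot.get_state())
E
```

```text
pics
scene {'K': [[524.261, 0.0, 317.601], [0.0, 524.261, 234.848], [0.0, 0.0, 1.0]], 'position': [1384.551, -628.941, 786.966], 'rotation': [0.973, -0.016, 0.925]}
side {'K': [[491.762, 0.0, 317.067], [0.0, 491.762, 238.788], [0.0, 0.0, 1.0]], 'position': [305.114, 769.097, 666.198], 'rotation': [0.962, -0.005, -2.799]}
{'K': [[430.092, 0.0, 318.428], [0.0, 430.092, 241.32], [0.0, 0.0, 1.0]], 'position': [550.437, 83.48, 372.402], 'rotation': [-0.324, 0.001, 0.001]}
{'t': 0.15, 'qpos': array([-1.34161887e-01,  3.26836101e-01, -1.93330013e-01,  1.05202560e+00,
       -3.18260674e-05,  1.43660143e+00]), 'joint_velocities': array([ 0.00022838, -0.00081059,  0.00400418,  0.00164368, -0.00134959,
        0.00088587]), 'effort': array([ 1.04211274e-03, -4.43704247e+01,  2.62664723e+01,  1.04285317e-02,
       -1.23322516e-04, -3.51401161e-05]), 'tcp_pos': array([5.49554880e+02, 8.27434199e-02, 2.30656885e+02]), 'orientation': array([-3.14020555e+00, -1.55152744e-04,  1.57082926e+00]), 'contact_force': array([ 0.35442105,  0.46807069, -0.39588703]), 'wrist_torque': array([ 0.02226386,  0.00085545, -0.04188473]), 'gripper_force': 0.0, 'opening': 1.0001758249929125}
```

View pics/scene0.png

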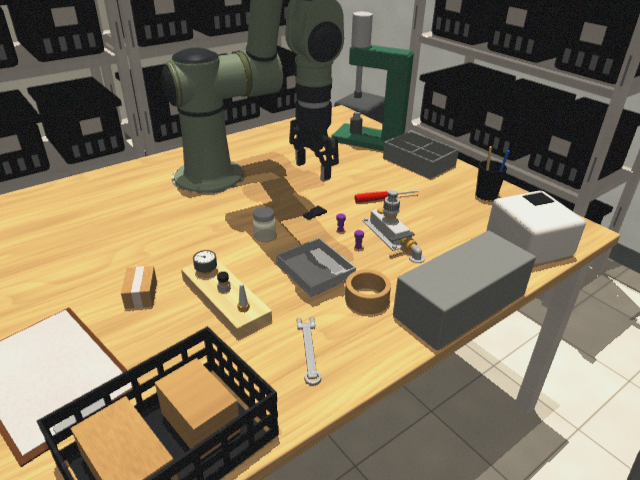

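View pics/side0.png

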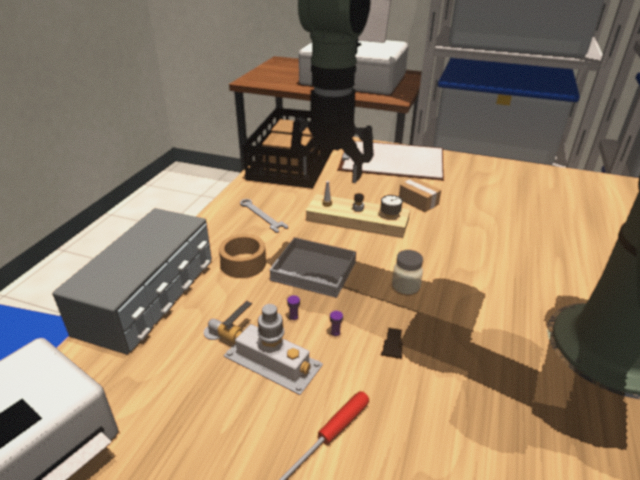

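Scene view: the steel blank sits in the coupler at (392,197). The two purple look-alikes are at (341,218) and (359,236). The gauge's white dial is at (205,258), the adaptor at (223,278), the nozzle at (242,297) and the tray at (316,265).
Side view: blank (269,313), purple ones (293,303) and (336,320), gauge (391,203), tray (315,266).
Candidates: the blank is the grey head on the coupler, since the purple ones stand loose on the bench. The gauge is the round white dial.

```bash
cat > h.py <<'E'
from bench import bot, solve_ik, imaging
import numpy as np, cv2
from scipy.spatial.transform import Rotation as R
def ray(m,px):
    K=np.array(m["K"]); d=np.linalg.inv(K)@[px[0],px[1],1]; d=R.from_euler('xyz',m["rotation"]).apply([d[0],-d[1],-d[2]])
    return np.array(m["position"]),d/np.linalg.norm(d)
def plane(m,px,z):
    p,d=ray(m,px); return p+d*(z-p[2])/d[2]
def tri(obs):
    A=0;b=0
    for m,px in obs:
        p,d=ray(m,px); P=np.eye(3)-np.outer(d,d); A=A+P; b=b+P@p
    x=np.linalg.solve(A,b); return x,[round(float(np.linalg.norm((np.eye(3)-np.outer(d,d))@(x-p))),1) for p,d in[ray(*o) for o in obs]]
def proj(m,X):
    v=R.from_euler('xyz',m["rotation"]).inv().apply(np.array(X,float)-m["position"]); v=np.array(m["K"])@[v[0],-v[1],-v[2]]; return v[:2]/v[2]
def look(name,f):
    m=imaging.camera_model(name); im=imaging.capture(name); cv2.imwrite(f"pics/{f}.png",im); return m,im
E
python3 - <<'E'
from h import *
s,d=imaging.camera_model("scene"),imaging.camera_model("side")
print(s.keys())
for n,a,b in(("blanktop",(392,195),(269,309)),("gauge dial",(205,257),(391,202)),("adaptor",(223,276),(359,198)),("nozzle tip",(242,288),(327,184))): print(n,tri([(s,a),(d,b)]))
for n,px in dict(trayL=(277,262),trayT=(318,240),trayR=(355,267),trayB=(312,289)).items(): print(n,plane(s,px,30))
for n,px in dict(trayL=(272,267),trayT=(290,241),trayR=(356,250),trayB=(335,291)).items(): print(n,plane(d,px,30))
for n,px in dict(a=(182,268),b=(271,317)).items(): print('rack',n,plane(s,px,32))
for n,px in dict(foot1=(232,352),foot2=(300,385),foot3=(320,362)).items(): print('manifold foot',n,plane(d,px,3))
E
```

```text
dict_keys(['K', 'position', 'rotation'])
blanktop (array([572.74771346, 237.67552375, 116.3350897 ]), [1.5, 1.5])
gauge dial (array([ 474.77568808, -247.35498364,   69.2255014 ]), [2.1, 2.1])
adaptor (array([ 553.70327004, -245.2978179 ,   65.02453737]), [1.3, 1.3])
nozzle tip (array([ 636.67197078, -244.91771824,   87.79239456]), [0.7, 0.7])
trayL [539.63303521 -97.78467055  30.        ]
trayT [523.48595228  36.65388813  30.        ]
trayR [663.38356946  40.31987683  30.        ]
trayB [668.1359299  -89.33237047  30.        ]
trayL [662.46441773  36.85877465  30.        ]
trayT [662.84032596 -63.55023194  30.        ]
trayR [513.90291632 -81.28735528  30.        ]
trayB [515.24403634  64.45961448  30.        ]
rack a [ 431.97208001 -290.65971862   32.        ]
rack b [ 692.08542675 -212.97869974   32.        ]
manifold foot foot1 [645.30672771 253.04771853   3.        ]
manifold foot foot2 [506.03962259 279.01644629   3.        ]
manifold foot foot3 [491.13010757 221.59923294   3.        ]
```

View pics/wrist0.png

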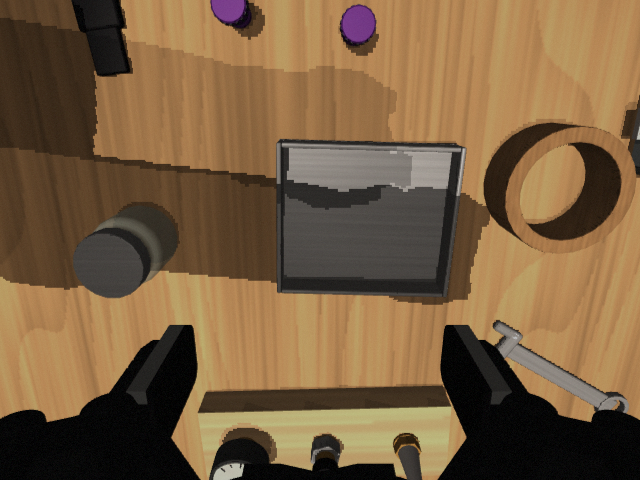

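Wrist view: tray rim corners at (278,142), (464,147), (447,295) and (278,293). Jar on the left, tape roll on the right, rack at the bottom. Next, two close wrist views of the coupler.

```bash
python3 - <<'E'
from h import *
import pickle
m=imaging.camera_model("wrist")
for px in((278,142),(464,147),(447,295),(278,293)): print('tray',plane(m,px,30))
o=[np.pi,0,np.pi/2]; L=[]
for i,y in enumerate((200,270)):
    bot.move_ptp([573,y,235],o); bot.dwell(.2); m,im=look("wrist",f"c{i}"); L.append(m); print(m["position"],m["rotation"],proj(m,[573,238,116]),bot.get_state()["t"])
pickle.dump(L,open("c.pkl","wb"))
cr=[]
for i,m in enumerate(L):
    u,v=proj(m,[573,238,116]).astype(int); im=cv2.imread(f"pics/c{i}.png"); v=max(110,min(v,370));print(u-130,v-110)
    cr.append(cv2.resize(im[v-110:v+110,u-130:u+130],(390*1,330)))
cv2.imwrite("pics/cc.png",np.hstack(cr))
E
```

```text
tray [518.69306245  50.02535515  30.        ]
tray [664.04887873  46.3045631   30.        ]
tray [662.97919569 -81.14854174  30.        ]
tray [514.90342805 -79.3721845   30.        ]
[574.14981569 281.73728971 376.78832748] [-0.32474225 -0.0005946  -0.0018763 ] [316.41403123 172.54373419] 1.225
[574.00099103 352.33177911 376.74061715] [-0.32473908 -0.00048768 -0.00093529] [316.87942262 279.48493569] 1.8583
186 62
186 169
```

View pics/cc.png

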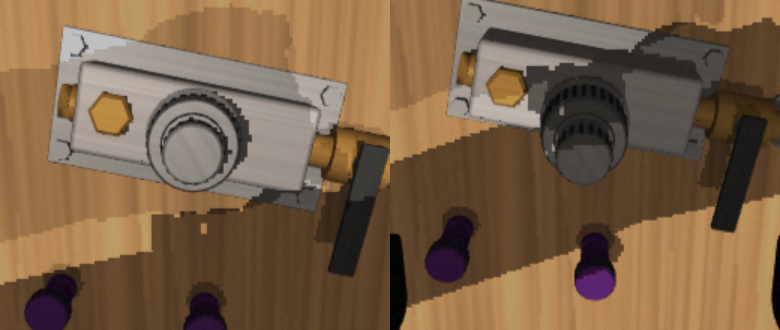

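The crops show the grey knurled head on the coupler axis, about (315,164) in view A and (315,275) in view B. The purple ones stand loose on the bench. Choice confirmed.

```bash
python3 - <<'E'
from h import *
import pickle
L=pickle.load(open("c.pkl","rb")); obs=[]
for i,(m,g) in enumerate(zip(L,((314.7,164),(315.3,275)))):
    im=cv2.cvtColor(cv2.imread(f"pics/c{i}.png"),cv2.COLOR_BGR2GRAY); x0,y0=int(g[0])-50,int(g[1])-50
    c=cv2.resize(im[max(y0,0):y0+100,x0:x0+100],None,fx=4,fy=4,interpolation=cv2.INTER_CUBIC)
    H=cv2.HoughCircles(c,cv2.HOUGH_GRADIENT,1.5,10,param1=120,param2=25,minRadius=70,maxRadius=100)
    print(None if H is None else np.round(H[0][:4]/4+[x0,max(y0,0),0],1))
    obs.append((m,g))
print(tri(obs))
s,d=imaging.camera_model("scene"),imaging.camera_model("side")
print(tri(obs+[(s,(392,194)),(d,(269,309))]))
E
```

```text
[[314.4 165.2  18.6]
 [314.4 158.8  21.9]
 [317.1 162.9  21.9]
 [310.3 164.4  22.7]]
None
(array([572.0327867 , 244.20269118, 123.03117157]), [0.0, 0.0])
(array([571.42665045, 241.36867286, 117.93307556]), [2.1, 0.8, 3.3, 1.5])
```

```bash
python3 - <<'E'
from h import *
o=[np.pi,0,np.pi/2]
bot.grip(0.38,30); bot.move_ptp([572,242.5,150],o); bot.dwell(.2); m,im=look("wrist","p0"); s=bot.get_state()
print(s["tcp_pos"],s["opening"],s["contact_force"],s["t"],proj(m,[572,242.5,122]),proj(m,s["tcp_pos"]))
cv2.imwrite("pics/p0c.png",im[200:480,120:520])
E
```

```text
[573.45914444 243.47187556 152.20973415] 0.3758357801660057 [ 0.8475521  -0.12482649  0.53239557] 3.1167 [312.295564   298.43098294] [315.47903245 331.81344963]
```

View pics/p0c.png

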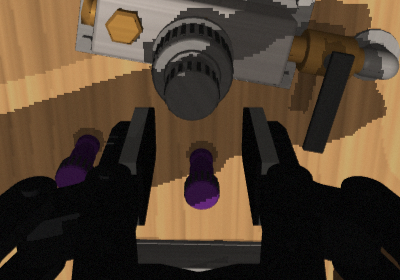

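The head top is at (312,298) in the full picture, right where predicted. The fingertip mid-line is at column 319, so the tool stands about 2 mm too far in +x. I'll correct that and press the sleeve.

```bash
python3 - <<'E'
from h import *
def st(t=""):
    s=bot.get_state(); print(t,np.round(s["tcp_pos"],1),np.round(s["contact_force"],1),round(s["opening"],3),round(s["t"],1)); return s
bot.movel([570,242,135],max_speed=60); bot.dwell(.3); st("above")
hit=bot.movel([570,242,84],max_speed=25,threshold=5); s=st(f"hit {hit}")
bot.dwell(.2); s=st("settled"); look("side","s1")
E
```

```text
above [570.2 242.  135.2] [ 0.1  0.7 -1.3] 0.382 3.8
hit True [570.  242.   99.7] [-2.4  0.2  8.7] 0.378 5.2
settled [570. 242. 100.] [-0.9  0.1  7. ] 0.378 5.3
```

```bash
python3 - <<'E'
from h import *
def st(t=""):
    s=bot.get_state(); print(t,np.round(s["tcp_pos"],1),np.round(s["contact_force"],1),round(s["opening"],3),round(s["t"],1)); return s
for z in (97.5,95.5,93.5,92,91,90):
    h=bot.movel([570,242,z],max_speed=15,threshold=18); s=st(f"{z} {h}")
    if h or s["contact_force"][2]>28: break
bot.dwell(.3); st("hold")
bot.movel([570,242,112],max_speed=60); m,im=look("wrist","p1"); st("up")
cv2.imwrite("pics/p1c.png",im[160:480,120:520])
E
```

```text
97.5 False [570.1 242.   98.8] [-2.6 -0.6 10.3] 0.377 5.7
95.5 False [570.1 242.   97. ] [-3.7 -1.5 11.1] 0.382 5.9
93.5 False [570.  242.   94.7] [-1.5 -0.2  6.4] 0.379 6.2
92 False [570.1 242.   93.8] [-5.4 -2.5 13. ] 0.376 6.5
91 False [570.1 242.   93.1] [-4.9 -2.1 14.5] 0.383 6.7
90 False [570.2 242.   93. ] [-7.3 -2.1 19.7] 0.379 7.0
hold [570.2 242.   92.9] [-6.8 -2.2 19.5] 0.381 7.3
up [569.8 242.  111.5] [ 0.8  0.  -0.3] 0.383 7.8
```

View pics/p1c.png

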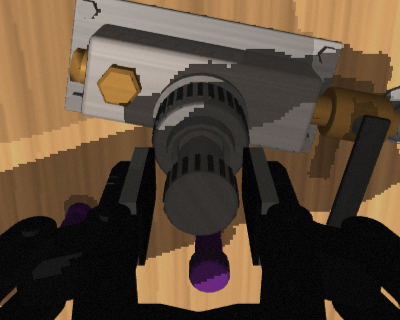

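The blank has risen: its neck is visible, and the head is at (321,357) in the full picture. Next I'll turn the gripper, grip the head along y and read the side force to find the axis.

```bash
cat >> h.py <<'E'
def st(t="",n=5):
    S=[]
    for _ in range(n): S.append(bot.get_state()); 
    s=S[-1]; print(t,np.round(s["tcp_pos"],1),"F",np.round(s["contact_force"],1),"T",np.round(s["wrist_torque"],2),"op",round(s["opening"],3),"gf",round(s["gripper_force"],1),"t",round(s["t"],1)); return s
E
python3 - <<'E'
from h import *
bot.movel([570,242,160],max_speed=120); bot.grip(0.6)
for y in(0,np.pi): print(y,solve_ik([571,242.5,112],[np.pi,0,y]))
o=[np.pi,0,0]
bot.move_ptp([571,242.5,160],o); bot.dwell(.2); m,im=look("wrist","p2"); st("rot")
bot.movel([571,242.5,110],max_speed=80); bot.dwell(.1); st("down")
bot.grip(0.1,25); bot.dwell(.2); st("grip")
E
```

```text
0 [ 0.28269025  0.5506342  -0.16116504  0.85899708  0.         -2.85890241]
3.141592653589793 [ 0.28269025  0.5506342  -0.16116504  0.85899708  0.          0.28269025]
rot [571.  242.5 160. ] F [-0.6 -0.6 -0.5] T [-0.01  0.04  0.  ] op 0.598 gf 0.0 t 12.9
down [571.6 242.7 110.7] F [ 0.1  0.9 -0.2] T [ 0.04 -0.04  0.03] op 0.599 gf 0.0 t 13.7
grip [571.4 242.6 110.5] F [-0.2  0.4  4. ] T [-0.01  0.    0.04] op 0.269 gf 24.6 t 14.3
```

```bash
python3 - <<'E'
from h import *
bot.grip(0.6); bot.move_ptp([571,242.5,110],[np.pi,0,np.pi/2]); bot.dwell(.1); st("open")
bot.grip(0.1,25); bot.dwell(.2); st("grip")
for x in (570,572.5,571): bot.movel([x,242.5,110],max_speed=20); st(x)
E
```

```text
open [571.  242.5 110. ] F [ 0.5 -0.3  0.1] T [ 0.01  0.06 -0.03] op 0.6 gf 0.0 t 18.7
grip [571.1 242.5 110.1] F [-0.2 -0.6  0.8] T [-0.   -0.02 -0.04] op 0.271 gf 24.4 t 19.2
570 [570.1 242.5 110.1] F [-0.2  1.2  0.9] T [-0.01 -0.07  0.01] op 0.27 gf 24.5 t 19.5
572.5 [571.9 242.5 110. ] F [-3.2  0.3  4.8] T [-0.03  0.74 -0.01] op 0.27 gf 24.8 t 19.8
571 [571.4 242.5 110.1] F [-0.5  0.4  2.2] T [0.01 0.09 0.01] op 0.269 gf 24.7 t 20.0
```

```bash
python3 - <<'E'
from h import *
bot.movel([570.7,242.5,175],max_speed=100); st("lift")
bot.movel([590,-16,175],max_speed=250)
bot.movel([590,-16,60],max_speed=150)
h=bot.movel([590,-16,22],max_speed=40,threshold=5); st(f"floor {h}")
bot.grip(0.55); bot.dwell(.1); bot.movel([590,-16,150],max_speed=200); look("scene","t1")
print(solve_ik([475,-247,235],[np.pi,0,np.pi]),solve_ik([475,-247,235],[np.pi,0,0]),bot.get_state()["qpos"][5])
a,b=[solve_ik([475,-247,235],[np.pi,0,y]) for y in(np.pi,0)]; q5=bot.get_state()["qpos"][5]
q=min((a,b),key=lambda q:abs(q[5]-q5)); bot.move_j(q); bot.dwell(.2); m,im=look("wrist","g0"); s=st("gauge view"); print(s["orientation"],m["position"],m["rotation"],proj(m,[475,-247,75]))
import pickle; pickle.dump(m,open("g.pkl","wb"))
t=cv2.imread("pics/t1.png")[200:340,180:420]; cv2.imwrite("pics/tg.png",np.hstack([cv2.resize(t,(400,233)),cv2.resize(im,(311,233))]))
E
```

```text
lift [570.2 242.3 174.3] F [ 0.2  0.1 -0.6] T [-0.07  0.03 -0.01] op 0.265 gf 24.6 t 20.8
floor True [589.6 -16.   24.5] F [-0.9 -0.3  5. ] T [0.05 0.02 0.01] op 0.272 gf 25.1 t 23.7
[-0.61742793  0.29669122 -0.22455101  1.0495541   0.         -0.61742793] [-0.61742793  0.29669122 -0.22455101  1.0495541   0.          2.52416473] 1.4186903554788861
gauge view [ 475.3 -246.1  234.5] F [-0.5 -0.7  0.4] T [ 0.02  0.02 -0.02] op 0.552 gf 0.0 t 26.3
[-3.14103629e+00  6.41921479e-04  2.03066065e-03] [ 558.46867567 -244.80527097  376.03315754] [-0.32576908  0.00182427 -1.56792999] [321.88180541 217.52562959]
```

View pics/tg.png

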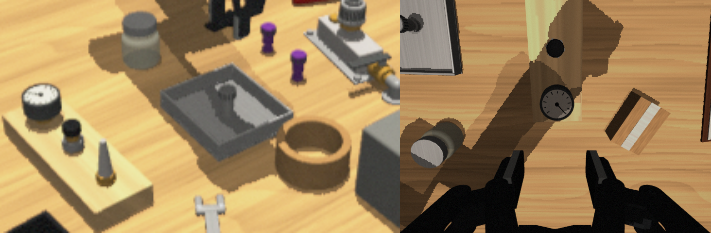

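The blank stands in the tray, and the gauge dial is at about (323,214) in the wrist picture. I'll refine with a circle fit on the case, then grasp.

```bash
python3 - <<'E'
from h import *
import pickle
m=pickle.load(open("g.pkl","rb")); im=cv2.imread("pics/g0.png"); g=cv2.cvtColor(im,cv2.COLOR_BGR2GRAY)
x0,y0=263,150; c=cv2.resize(g[y0:280,x0:383],None,fx=4,fy=4,interpolation=cv2.INTER_CUBIC)
H=cv2.HoughCircles(c,cv2.HOUGH_GRADIENT,1.5,8,param1=100,param2=30,minRadius=110,maxRadius=170)
for h in (H[0][:5] if H is not None else []):
    p=h/4+[x0,y0,0]; print(np.round(p,1),plane(m,p[:2],75))
h=H[0][0]; k=cv2.cvtColor(c,cv2.COLOR_GRAY2BGR); cv2.circle(k,(int(h[0]),int(h[1])),int(h[2]),(0,0,255),1); cv2.imwrite("pics/gc.png",k)
E
```

```text
[323.6 214.3  29.8] [ 477.41255057 -248.20273671   75.        ]
[322.8 208.3  34.3] [ 481.87640401 -247.63281298   75.        ]
[322.8 211.7  37. ] [ 479.36952282 -247.6481771    75.        ]
[322.8 216.9  32.3] [ 475.44400982 -247.6722357    75.        ]
[320.6 214.7  33.1] [ 477.12478585 -246.03374632   75.        ]
```

View pics/gc.png

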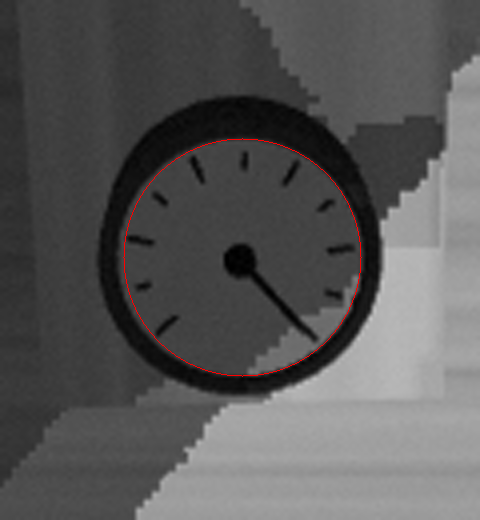

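The crop shows the case with its hub at (323,215), which gives the gauge at about (477,-248). Grasping it now.

```bash
python3 - <<'E'
from h import *
o=[np.pi,0,0]
bot.grip(0.85); bot.movel([476.5,-248,95],o,max_speed=150)
h=bot.movel([476.5,-248,40],max_speed=80,threshold=8); st(f"down {h}")
bot.grip(0.3,60); bot.dwell(.1); s=st("grip")
bot.movel([476.5,-248,135],max_speed=100); bot.dwell(.1); st("lift")
bot.movel([476.5,-248,175],max_speed=150)
bot.move_ptp([570.7,242.5,175],[np.pi,0,np.pi/2]); bot.dwell(.3); st("over")
m,im=look("wrist","i0"); look("scene","i1"); look("side","i2")
i1=cv2.imread("pics/i1.png")[130:290,320:460]; i2=cv2.imread("pics/i2.png")[220:400,190:350]
cv2.imwrite("pics/ii.png",np.hstack([cv2.resize(i1,(350,400)),cv2.resize(i2,(356,400))]))
E
```

```text
down False [ 476.8 -248.2   40.3] F [ 0.6 -0.2  0.9] T [ 0.03 -0.    0.07] op 0.851 gf 0.0 t 28.6
grip [ 477.1 -248.4   41. ] F [-0.7  1.8  6.3] T [ 0.09  0.21 -0.03] op 0.596 gf 61.7 t 29.1
lift [ 475.9 -247.7  134.2] F [-0.3 -0.7 -3.6] T [-0.02 -0.   -0.02] op 0.592 gf 63.0 t 30.2
over [571.  241.8 175.1] F [ 1.1 -0.9 -3.6] T [-0.04 -0.01  0.01] op 0.592 gf 62.8 t 32.8
```

View pics/ii.png

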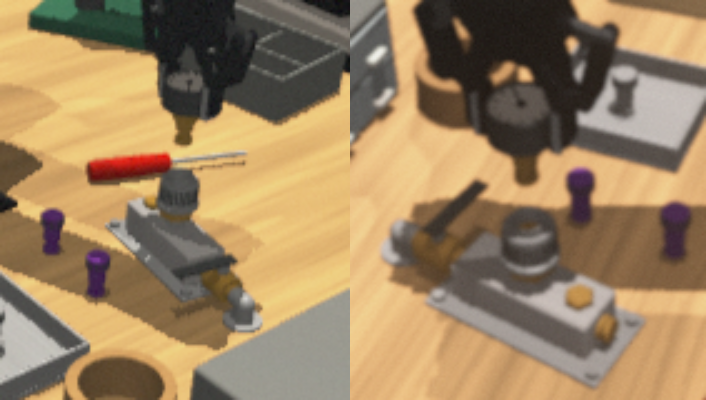

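Both views show the gauge hanging upright over the coupler, at (392,180) in the scene view and (269,290) in the side view, with the sleeve still back. Lowering by feel.

```bash
python3 - <<'E'
from h import *
bot.movel([570.7,242.5,146],max_speed=80); bot.dwell(.1); st("start")
for z in range(143,122,-3):
    h=bot.movel([570.7,242.5,z],max_speed=30,threshold=6); s=st(f"{z} {h}")
    if h: break
E
```

```text
start [571.1 242.7 146.5] F [-0.4  0.  -4.2] T [ 0.   -0.    0.03] op 0.587 gf 62.9 t 33.5
143 False [570.7 242.5 143. ] F [ 0.6  1.1 -4. ] T [-0.01  0.04 -0.03] op 0.591 gf 62.9 t 33.8
140 False [570.5 242.4 139.7] F [-0.1  0.6 -3.4] T [ 0.06 -0.01 -0.04] op 0.594 gf 62.9 t 34.0
137 False [570.5 242.4 136.7] F [-0.2  0.  -4. ] T [0.03 0.02 0.01] op 0.594 gf 62.9 t 34.3
134 False [570.6 242.7 133.8] F [ 0.8  1.1 -4.3] T [ 0.3  -0.04  0.01] op 0.591 gf 63.1 t 34.5
131 False [570.6 242.7 130.8] F [ 0.8  2.6 -4. ] T [ 0.42 -0.03 -0.02] op 0.596 gf 63.1 t 34.8
128 False [570.7 242.7 127.8] F [ 0.4  1.1 -3.2] T [ 0.51 -0.08  0.01] op 0.593 gf 63.1 t 35.0
125 False [570.9 242.7 125.2] F [ 0.3  2.4 -1.5] T [0.58 0.02 0.03] op 0.592 gf 63.6 t 35.3
```

```bash
python3 - <<'E'
from h import *
prev=None
for z in np.arange(123,100,-1.5):
    h=bot.movel([570.7,243.2,z],max_speed=20,threshold=15); s=st(f"{z} {h}",1)
    if h or s["contact_force"][2]>24: break
E
```

```text
123.0 False [571.2 243.1 123.5] F [-0.3  0.5  1.3] T [ 0.18 -0.03  0.04] op 0.596 gf 63.7 t 35.6
121.5 False [571.  243.4 122.2] F [-1.6  0.4  4.4] T [0.37 0.22 0.01] op 0.595 gf 64.0 t 35.8
120.0 False [570.9 243.4 120.1] F [0.8 1.5 2. ] T [ 0.52 -0.03  0.01] op 0.592 gf 63.7 t 36.1
118.5 False [570.8 243.4 118.4] F [0.8 2.  1.4] T [ 0.63 -0.1  -0.03] op 0.593 gf 63.8 t 36.3
117.0 False [570.9 243.4 117. ] F [0.6 2.6 3.6] T [ 0.64 -0.08  0.  ] op 0.594 gf 63.8 t 36.6
115.5 False [570.9 243.4 115.6] F [0.2 2.  2.7] T [ 0.61 -0.1  -0.04] op 0.589 gf 63.9 t 36.8
114.0 False [570.9 243.3 114.1] F [0.6 2.8 4.2] T [ 0.6  -0.09 -0.02] op 0.596 gf 63.9 t 37.1
112.5 False [570.8 243.  112.7] F [0.3 2.3 5.3] T [ 0.55  0.05 -0.03] op 0.59 gf 64.0 t 37.3
111.0 False [570.8 243.1 111.4] F [-1.1  2.3  6. ] T [0.44 0.16 0.01] op 0.596 gf 64.0 t 37.6
109.5 False [570.9 243.1 110.9] F [-2.8  1.4 11.7] T [ 0.31  0.71 -0.05] op 0.593 gf 65.0 t 37.8
108.0 False [571.  243.2 110.7] F [-5.2  0.1 19.5] T [ 0.13  1.29 -0.04] op 0.593 gf 65.8 t 38.1
106.5 False [571.3 243.3 110.5] F [-8.3  0.8 27.8] T [-0.02  1.74 -0.01] op 0.589 gf 66.6 t 38.3
```

It hit the hard stop about 13–14 mm below valve contact. I'll ease off, release, back away and check.

```bash
python3 - <<'E'
from h import *
bot.movel([570.7,243.2,111],max_speed=20); st("ease")
bot.movel([570.7,243.2,118],max_speed=20,threshold=9); st("tug")
bot.movel([570.7,243.2,111.5],max_speed=20,threshold=12); st("back")
bot.grip(0.85); bot.movel([570.7,243.2,200],max_speed=120); bot.dwell(.2); st("up")
m,im=look("wrist","e0"); look("side","e2"); look("scene","e1")
i1=cv2.imread("pics/e1.png")[130:290,300:460]; i2=cv2.imread("pics/e2.png")[230:400,190:360]
cv2.imwrite("pics/ee.png",np.hstack([cv2.resize(x,(390,390)) for x in(i1,i2)]))
E
```

```text
ease [571.1 243.2 111.8] F [-0.4  2.   7. ] T [0.47 0.15 0.  ] op 0.594 gf 64.2 t 38.7
tug [570.6 243.2 112.9] F [-0.8 -0.6  2.1] T [-0.05 -0.   -0.03] op 0.591 gf 66.7 t 38.9
back [570.7 243.1 111.8] F [-0.9  0.5  7. ] T [0.18 0.26 0.  ] op 0.594 gf 67.4 t 39.2
up [570.2 243.  199. ] F [-0.6 -0.4 -0.4] T [-0.03 -0.04 -0.02] op 0.847 gf 0.0 t 40.6
```

View pics/ee.png

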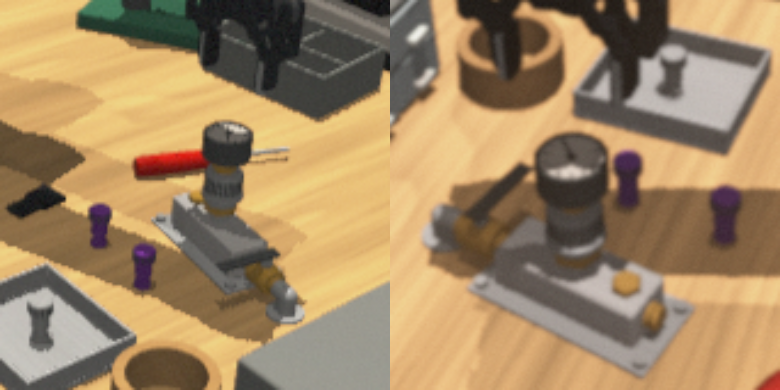

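```bash
python3 - <<'E'
from h import *
s,d,w=[imaging.camera_model(n) for n in("scene","side","wrist")]
print(tri([(s,(393.5,183.3)),(d,(268.9,294.5))]))
im=cv2.imread("pics/e0.png"); g=cv2.cvtColor(im,cv2.COLOR_BGR2GRAY)
H=cv2.HoughCircles(cv2.GaussianBlur(g,(3,3),0),cv2.HOUGH_GRADIENT,1.5,8,param1=100,param2=35,minRadius=35,maxRadius=65); print(H[0][:4] if H is not None else None)
for z in(146,158): print(proj(w,[570.7,242.5,z]))
b=plane(s,(300+40*160/390,130+305*160/390),50); print("blank head",b)
E
```

```text
(array([570.93834378, 239.48261161, 149.24460062]), [0.9, 0.9])
[[318.75 270.75  44.3 ]
 [320.25 279.75  49.1 ]
 [311.25 273.75  44.3 ]
 [321.75 258.75  55.7 ]]
[317.15894557 276.90826425]
[317.09240246 287.0946334 ]
blank head [593.98976902 -21.70398254  50.        ]
```

The dial height (about 146 mm) matches the locked position, and the blank stands inside the tray. Handing in.

```bash
python3 -c "
from h import *
print(bot.sign_off())"
```

```text
the job is handed in; nothing more can be done
None
```

The gauge is in the coupler, upright and let go (it stayed seated when I tugged it up and released it), the blank stands in the tray, and I handed the job in at about 41 s; the judge's result wasn't shown.

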